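# Eject a test cartridge and catch it on the ramp

### The job

The two-bay cartridge reader has finished its test: eject the flat-topped test cartridge. Press the eject key beside its bay with one fingertip and, with that key still down, stop the cartridge with the other finger as it springs out, before it slides off the end of the ramp. Finish while still holding it trapped there: the finger stays against the cartridge, which lies flat and still on the ramp; never pick it up, leave the check cartridge (the one with the raised grip) in its bay and do not disturb anything else.

Things in the scene. Friction and masses are not known exactly. Their poses are not given: they have to be found in the camera images.
- reader: White and grey bench reader, fixed: 230 deep (x) by 212 wide (y), 155 mm high. Origin: on the bench under its middle; x to its back, z up; cartridges come out at its front (-x). Display housing at x 29 to 117 mm; before it two like bays, centre lines y = +36 and -36 mm, pass under a measuring head (x -13 to 25, top 99 mm high) and go on as open ramps. All heights are above the bench.
- ramp (a point): Point of the ramp surface midway between the bays, at the latches (reader x = -35, height 44 mm). x points up the slope to the back, z square to the surface. Each bay's open steel ramp, 37 mm wide between guide rails 7 mm high, falls forward at 15 degrees; surface height 35 mm at reader x = -69, and 24 mm at its open end, the lip (reader x = -112; x = -80 mm here).
- cartridge: Test cartridge: loose, white, 60 x 34 x 15 mm, flat top with result window and round well, about 45 g. At the start latched in either bay, its front half out from under the head, its nose at x = 0 of ramp. Origin: centre of its underside, x to its tail; the frame is level (z up) while the shell lies on the 15-degree ramp. The hollow underside passes over the raised latch tooth.
- check: Check cartridge, in the other bay: same white shell and frame, with a raised grip 20 x 11 x 17 mm on the front half of its top. It is sprung and latched in the same way and must stay in its bay.
- eject_l_top (a point): Centre of the top of the left eject key (for the bay at reader y = +36 mm): level grey cap, 26 (reader x) by 24 mm, centred at reader x = -69, y = +86 mm, so 50 mm beside the ramp's centre line. At rest its top is 48 mm high, 11 mm proud of the flat white pod round it (y from 60 to 106 mm); it moves with the key.
- eject_r_top (a point): The same for the right eject key (for the bay at reader y = -36 mm), centred at reader x = -69, y = -86 mm.
- eject_l (a joint): Left eject key: 0 up, 0.008 m fully down; sprung, 2 N to start, 5 N at the bottom, and up to 1 N more for the latch. It carries the steel latch tooth before the cartridge's nose, which drops clear at about 0.004. Fully down its top is 40 mm high, 5 mm above the ramp surface beside it: the other fingertip, level with the first, then stands in the ramp in the cartridge's way.
- eject_r (a joint): Right eject key, the same.
- pusher_l (a joint): Damped spring pusher behind the cartridge in the left bay: 0 loaded, 0.048 m at the end of its stroke; 3.4 N falling evenly to 0.8 N. Once unlatched the cartridge shoots straight down the slippery ramp at about 0.5 m/s and runs over the lip within 0.3 s. A finger standing in its way stops it, and the pusher then keeps it pressed against the finger if it has run less than 48 mm.
- pusher_r (a joint): Pusher of the right bay, the same.
- dish: Bystander: round glass dish with lid, 90 mm across, 15 mm high; origin under its centre
- marker: Bystander: orange highlighter pen with black cap lying flat, 118 x 22 x 14 mm, long along its x; origin under it near the middle
- dropper: Bystander: small amber dropper bottle, 26 mm across, 62 mm high, standing; origin under its centre
- beaker: Bystander: glass beaker, 70 mm across, 90 mm high; origin under its centre
- jar: Bystander: glass jar with black cap, 64 mm across, 85 mm high; origin under its centre
- reagent: Bystander: white plastic bottle, 56 mm across, 120 mm high; origin under its centre
- spatula: Bystander: thin steel lab spatula lying flat, 158 mm long, 10 mm wide; origin under its middle
Mind the look-alikes: they are no part of the job. What is shaped like the cartridge but pink is not meant. Leave any red look-alike of the check alone.

How it is judged:
On the way, in this order (a step that is already met when the one before it is completed fails the run):
1. a finger starts to press the eject key of the test cartridge's bay (((y of cartridge in the frame of ramp above 0 m and value of joint eject_l above 0.001 m and contact force between the fingers and eject_l above 0.3 N) or (y of cartridge in the frame of ramp below 0 m and value of joint eject_r above 0.001 m and contact force between the fingers and eject_r above 0.3 N))).
2. with that key still held down by one finger, the other finger has stopped the cartridge on the ramp (contact force between the fingers and cartridge above 0.3 N and linear speed of cartridge below 0.02 m/s and x of cartridge in the frame of ramp between -0.045 and 0.022 m and ((y of cartridge in the frame of ramp above 0 m and value of joint eject_l above 0.003 m and contact force between the fingers and eject_l above 0.5 N) or (y of cartridge in the frame of ramp below 0 m and value of joint eject_r above 0.003 m and contact force between the fingers and eject_r above 0.5 N))), for 0.2 s.
At the end, for the whole second after the job is handed in: A finger still presses on the test cartridge (more than 0.3 N), which lies still and flat on its ramp (within 5 mm of the ramp surface, 7 degrees of its lie), sprung out by at least 8 mm with its nose short of the lip; the check cartridge is still latched in its bay (contact force between the fingers and cartridge above 0.3 N and linear speed of cartridge below 0.02 m/s and x of cartridge in the frame of ramp between -0.045 and 0.022 m and z of cartridge in the frame of ramp between -0.004 and 0.005 m and angle between cartridge's own z axis and vertical below 0.12 rad and (y of cartridge in the frame of ramp between 0.03 and 0.042 m or y of cartridge in the frame of ramp between -0.042 and -0.03 m) and x of check in the frame of ramp above 0.024 m and z of check in the frame of ramp below 0.005 m); the arm keeps its last pose, push and grip.
It fails at once if the test cartridge runs out over the lip or leaves the ramp (x of cartridge in the frame of ramp below -0.052 m or z of cartridge in the frame of ramp below -0.008 m).
It fails at once if the test cartridge is lifted off the ramp (z of cartridge in the frame of ramp above 0.01 m or angle between cartridge's own z axis and vertical above 0.35 rad).
It fails at once if the check cartridge is ejected or lifted (x of check in the frame of ramp below 0.022 m or z of check in the frame of ramp above 0.01 m).
It fails at once if something else on the bench is moved by more than 20 mm (distance of any of dish, marker, dropper, beaker, jar, reagent, spatula from where it was at the start of the episode above 0.02 m).
It also fails if it takes over 29 s, if anything falls off the work surface, if the arm or the gripper's body presses on something with over 40 N, if the wrist force passes 120 N, or if a joint passes its speed limit or range.

### The arm

A 7-joint arm with a two-finger parallel gripper is mounted at the origin on the work surface. World frame = base frame: x ahead of the robot, y to its left, z up, the work surface at z = 0. Lengths are in m, angles in rad, forces in N, time in s.
With the tool pointing down it reaches from about 0.4 to 0.875 m from the base axis. Payload 19.3 kg.
Tool frame: the origin (TCP) lies midway between the tips of the shut fingers; the grasp point (between the pads) lies bot.pinch_z behind it (bot.pinch_z is the distance from the TCP to the grasp point, in m); z points along the fingers, y is the line along which they close (so a half turn about z gives the same grasp; the last joint's range is limited). The gripper opens to 85 mm and grips with 20 to 120 N. Pads are 22 mm wide; open, the fingers measure 114 mm over their backs; the gripper's body (76 mm by 85 mm) begins 54 mm behind the grasp point. The pads swing forward as they close: fully open they stand 13 mm farther back than shut.
Start: joints at [-1.386, 0.521, -0.036, 1.599, 0.021, 1.021, -0.113], TCP at [0.158, 0.605, 0.203] pointing down, gripper open.
Joint ranges: [-2.91, 2.91], [-0.3, 2.13], [-1.5, 1.42], [0.17, 2.43], [-1.26, 4.41], [0.16, 1.93], [-2.52, 2.52]. Speed limits (rad/s): [1.89, 1.89, 2.39, 2.39, 3.01, 3.01, 3.01].

### API

Orientations are given as [roll, pitch, yaw] about the fixed x, y, z axes, in that order (R = Rz(yaw) Ry(pitch) Rx(roll)).
In Python, from workcell import readout, grab_frame, camera_info, workorder, bot gives the robot as it stands. The module is installed in compiled form; this text tells all that it offers.
- The arm moves only by the tool drive_tool, never from a script. Its argument "targets" is a list of rows, each an object of numbers: "dx", "dy", "dz": the shift along the tool's x, y, z as a fraction of full scale; "yaw": the turn about the tool's z as a fraction of full scale; "fingers": the closure, from 0 (fully open) to 1 (shut). In form: [{"dx": .., "dy": .., "dz": .., "yaw": .., "fingers": ..}, ...]. A call has 1 to 20 rows; each row shifts and turns the commanded pose from where the row before left it, along the tool's axes as they then stand; what a row does not reach is not made up. Full scale, the value 1, is 0.1 m for a shift and 90 degrees for a turn. A row lasts 1/10 s, in which the tool goes at most 50 mm and 8.59 degrees, less where a joint would pass 70% of its speed; a pose out of reach is approached as far as the arm can. A call with a number of a shift or a turn outside -1 to 1 is refused whole. A call with a gripper value outside its range is refused whole. The fingers move at their own pace and stop on an object; "squeeze" is the grip in N (left out, the last holds). Time passes only in rows, so rows that do not move let the fingers close. It gives the time, the measured TCP pose, the force, the opening and the grip force at its end, in the units of the state.
- readout.observe(): the state, without advancing time (a new reading comes with each control period).
- grab_frame(name): name is "side" or "top"; returns the picture (400x640x3 uint8, blue, green, red); there is no depth.
- camera_info(name): a dict with "fx", "fy", "cx", "cy" (pixels), "T" (4x4, takes a point from camera to world coordinates). Camera axes: x right, y up, looking along -z (the intrinsics and any distortion apply to the point x, -y, -z); pixel columns grow to the right and rows downward; lengths in m; the calibration is good to about 2 mm. A picture is of the moment at which its call begins. camera_info takes no time and is no camera call.
- workorder.job_done(): hands the job in; it is judged then, once.
The state is a dict: "clock": time; "qpos": joint angles; "qd": joint speeds; "joint_efforts": joint torques, N m; "position": TCP position; "tool_rot": TCP orientation; "force": force on the tool from outside, world axes, zero at the start; "moment": the same for the moment, N m; "grip_width": finger opening in m; "finger_force": force on a finger pad.
Only numpy, scipy, OpenCV 4.12 (cv2) and the standard library are available. Lean on these libraries where they do the work, as an engineer would, in place of code of your own. Each camera call takes 0.05 s, during which the arm holds its last target. There are 200 camera calls.

## Working session

There is one attempt and no reset: what is moved stays moved. The work goes in short steps, Python scripts to look and compute and a tool call to move; the robot and the scene stay as the last step left them, time stands still between calls to the robot, and variables do not carry over. Pictures are saved under pics/ and viewed, at most 10 in all, crops included, and the job is handed in when it is done.

Besides the shell and the picture viewer there is one more tool, called after "Request:" in YAML: its name, and indented under it one key for each argument. drive_tool: Moves the arm, as the interface text tells. Shift numbers are shares of 0.1 m and turn numbers shares of 90 degrees, none past 1 either way. Its arguments: {"type":"object","properties":{"targets":{"type":"array","items":{"type":"object","properties":{"dx":{"type":"number","minimum":-1,"maximum":1},"dy":{"type":"number","minimum":-1,"maximum":1},"dz":{"type":"number","minimum":-1,"maximum":1},"yaw":{"type":"number","minimum":-1,"maximum":1},"fingers":{"type":"number"}}}},"squeeze":{"type":"number"}},"required":["targets"]}

```bash
mkdir -p pics
python3 - <<'E'
from workcell import readout, grab_frame, camera_info, bot
import cv2
for n in("top","side"):
    cv2.imwrite(f"pics/{n}0.png",grab_frame(n)); print(n,camera_info(n))
print(readout.observe(),bot.pinch_z)
E
```

```text
top {'fx': 417.74815000376566, 'fy': 417.74815000376566, 'cx': 323.065072772462, 'cy': 196.60996959666372, 'T': array([[ 0.01477849,  0.98330306, -0.18137443,  0.38208768],
       [-0.99980179,  0.01695221,  0.01044031,  0.00526991],
       [ 0.01334069,  0.18118419,  0.98335869,  1.20244883],
       [ 0.        ,  0.        ,  0.        ,  1.        ]])}
side {'fx': 474.8555554351729, 'fy': 474.8555554351729, 'cx': 314.2321230220721, 'cy': 199.89294923147034, 'T': array([[-0.9907141 ,  0.0916017 , -0.10047239,  0.46352196],
       [-0.1354535 , -0.72881182,  0.6711823 ,  0.76263136],
       [-0.01174403,  0.6785591 ,  0.73445192,  0.88701779],
       [ 0.        ,  0.        ,  0.        ,  1.        ]])}
{'clock': 0.1, 'qpos': array([-1.38618011,  0.52198402, -0.03631062,  1.59991039,  0.02120368,
        1.02108602, -0.11280805]), 'qd': array([-0.0009604 , -0.00120541, -0.00012758,  0.00131087, -0.00029893,
       -0.00025802, -0.00083381]), 'joint_efforts': array([ 1.60994892e-03, -9.28490567e+01,  1.98282771e+00, -3.70533478e+01,
        1.80784398e-02,  5.22025890e-03, -1.13979149e-05]), 'position': array([0.15750801, 0.60450867, 0.20207958]), 'tool_rot': array([-3.14059309e+00,  7.98953777e-05,  2.88674405e+00]), 'force': array([-0.04615429,  0.43512075, -0.20336981]), 'moment': array([-0.05107009, -0.01912527,  0.03179601]), 'finger_force': 0.0, 'grip_width': 0.08559106375318852} 0.0187
```

View pics/top0.png

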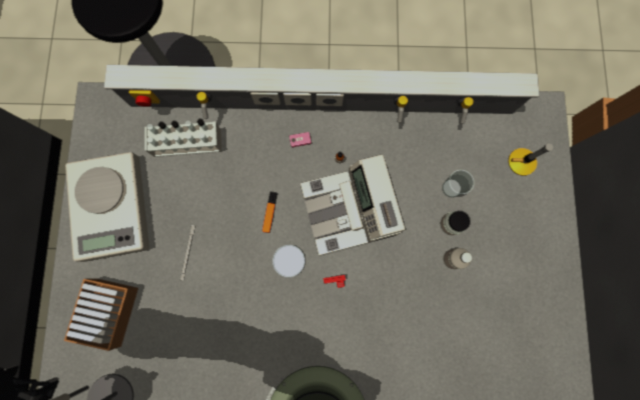

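View pics/side0.png

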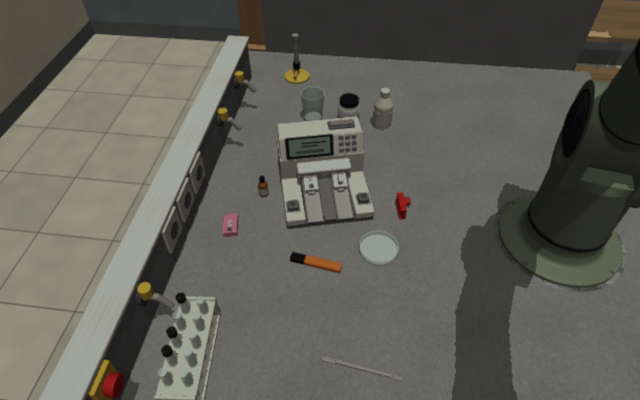

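Run:
```python
import cv2,numpy as np
t=cv2.imread("pics/top0.png")[145:265,290:410]; s=cv2.imread("pics/side0.png")[140:230,270:385]
a=cv2.resize(t,None,fx=5,fy=5,interpolation=2)[:, :]
cv2.imwrite("pics/tc.png",a)
cv2.imwrite("pics/sc.png",cv2.resize(s,None,fx=6,fy=6,interpolation=2))
```

```text
(no output)
```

View pics/tc.png

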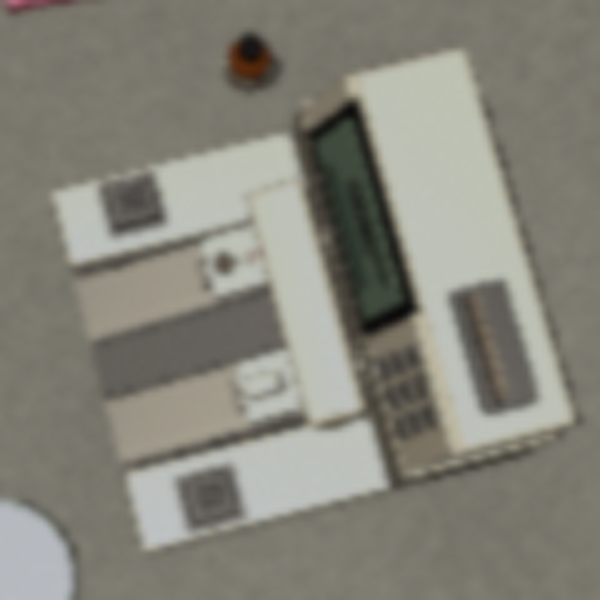

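View pics/sc.png

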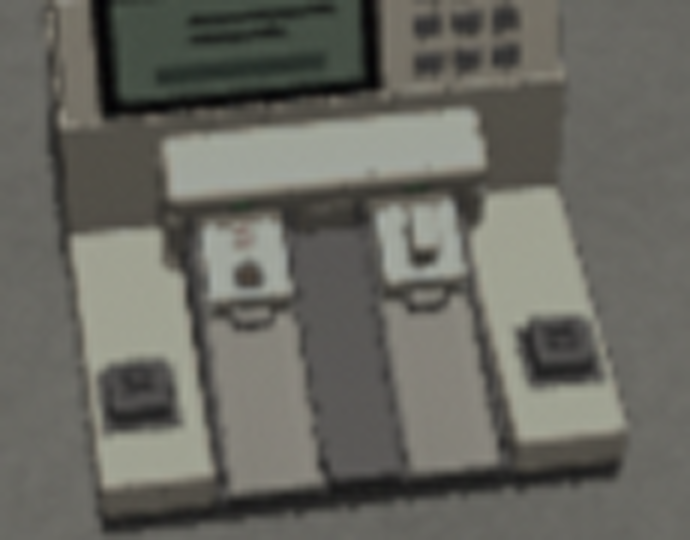

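```bash
cat > h.py <<'E'
import numpy as np
from workcell import camera_info
def ray(n,u,v):
    c=camera_info(n);T=c["T"]
    d=T[:3,:3]@np.array([(u-c["cx"])/c["fx"],-(v-c["cy"])/c["fy"],-1]);return T[:3,3],d
def plane(n,p,z):
    o,d=ray(n,*p);return o+d*(z-o[2])/d[2]
def tri(a,b):
    (o1,d1),(o2,d2)=ray("top",*a),ray("side",*b)
    s=np.linalg.lstsq(np.c_[d1,-d2],o2-o1,rcond=None)[0]
    p,q=o1+s[0]*d1,o2+s[1]*d2;return (p+q)/2,np.linalg.norm(p-q)
E
python3 - <<'E'
from h import *;import cv2
def cent(n,x,y,r,th=105):
    g=cv2.imread(f"pics/{n}0.png",0)[y-r:y+r+1,x-r:x+r+1]
    m=(g<th).astype(np.uint8);k,l,st,c=cv2.connectedComponentsWithStats(m)
    i=1+np.argmax(st[1:,4]);print(n,st[i]);return c[i]+[x-r,y-r]
K={}
for k,(a,b) in dict(L=((316,186),(293,206)),R=((332,244),(363,198))).items():
    a=cent("top",*a,8);b=cent("side",*b,8)
    K[k]=plane("top",a,.046);print(k,a,b,tri(a,b),K[k],plane("side",b,.046))
P=lambda x,y:(290+x/5,145+y/5);S=lambda x,y:(270+x/6,140+y/6)
for nm,a,b in (("FL",P(55,192),S(102,488)),("FR",P(145,549),S(625,432))):print(nm,tri(a,b),plane("top",a,.037),plane("side",b,.037))
for nm,a,b in (("cartFL",P(212,292),S(208,296)),):print(nm,tri(a,b))
d=K["L"]-K["R"];print(np.hypot(*d[:2]),np.degrees(np.arctan2(d[1],d[0])))
E
```

```text
top [ 3  2 12 11 91]
side [  1   2  14  12 137]
L [316.31868132 185.57142857] [292.55474453 205.74452555] (array([0.62862596, 0.01258584, 0.03830484]), np.float64(0.00038509902874899507)) [0.62680082 0.01254077 0.046     ] [0.62732331 0.01934798 0.046     ]
top [ 2  3 12 11 95]
side [  1   3  14  11 134]
R [331.58947368 244.07368421] [362.59701493 198.17164179] (array([ 0.46329423, -0.03272526,  0.03893656]), np.float64(0.00022169283252781438)) [ 0.46269113 -0.03248589  0.046     ] [ 0.46340544 -0.02611679  0.046     ]
FL (array([0.63526292, 0.05663913, 0.03114557]), np.float64(0.0005207283644254769)) [0.63426251 0.0563801  0.037     ] [0.63382451 0.06151794 0.037     ]
FR (array([0.43321483, 0.00172604, 0.03123524]), np.float64(0.0005306383055593246)) [0.43322639 0.00171985 0.037     ] [0.43315718 0.00688554 0.037     ]
cartFL (array([ 0.59119159, -0.03346825,  0.0484073 ]), np.float64(0.02985968156066975))
0.17017459122545664 15.342648355149173
```

Candidates for the test cartridge are the flat-topped one with a well in the left bay (top 334,197), the check with its grip in the right bay (342,221), the pink one (300,140) and the red one (335,281). The crop confirms the left bay, so the key is eject_l at (316,186). Both crops agree with this.

Request:
drive_tool:
  targets:
    - {"dx":-0.29,"dy":-0.23,"fingers":0.55}
    - {"dx":-0.29,"dy":-0.23,"fingers":0.55}
    - {"dx":-0.29,"dy":-0.23,"fingers":0.55}
    - {"dx":-0.29,"dy":-0.23,"fingers":0.55}
    - {"dx":-0.29,"dy":-0.23,"fingers":0.55}
    - {"dx":-0.29,"dy":-0.23,"fingers":0.55}
    - {"dx":-0.29,"dy":-0.23,"fingers":0.55}
    - {"dx":-0.29,"dy":-0.23,"fingers":0.55}
    - {"dx":-0.29,"dy":-0.23,"fingers":0.55}
    - {"dx":-0.29,"dy":-0.23,"fingers":0.55}
    - {"dx":-0.29,"dy":-0.23,"fingers":0.55}
    - {"dx":-0.29,"dy":-0.23,"fingers":0.55}
    - {"dx":-0.29,"dy":-0.23,"fingers":0.55}
    - {"dx":-0.29,"dy":-0.23,"fingers":0.55}
    - {"dx":-0.29,"dy":-0.23,"fingers":0.55}
    - {"dx":-0.29,"dy":-0.23,"fingers":0.55}
    - {"dx":-0.29,"dy":-0.23,"fingers":0.55}
    - {"dx":-0.29,"dy":-0.23,"fingers":0.55}
    - {"dx":-0.29,"dy":-0.23,"fingers":0.55}
    - {"dx":-0.29,"dy":-0.23,"fingers":0.55}

```text
invalid input
```

Request:
drive_tool:
  targets:
    - {"yaw":0.08}
    - {"yaw":0.08}
    - {"yaw":0.08}
    - {"yaw":0.08}
    - {"yaw":0.08}
    - {"yaw":0.08}
    - {"yaw":0.08}
    - {"yaw":0.08}
    - {"yaw":0.03}
    - {}

```text
invalid input
```

Request:
drive_tool:
  targets:
    - {"dx":-0.29,"dy":-0.23,"dz":0,"yaw":0,"fingers":0.55}
    - {"dx":-0.29,"dy":-0.23,"dz":0,"yaw":0,"fingers":0.55}
    - {"dx":-0.29,"dy":-0.23,"dz":0,"yaw":0,"fingers":0.55}
    - {"dx":-0.29,"dy":-0.23,"dz":0,"yaw":0,"fingers":0.55}
    - {"dx":-0.29,"dy":-0.23,"dz":0,"yaw":0,"fingers":0.55}
    - {"dx":-0.29,"dy":-0.23,"dz":0,"yaw":0,"fingers":0.55}
    - {"dx":-0.29,"dy":-0.23,"dz":0,"yaw":0,"fingers":0.55}
    - {"dx":-0.29,"dy":-0.23,"dz":0,"yaw":0,"fingers":0.55}
    - {"dx":-0.29,"dy":-0.23,"dz":0,"yaw":0,"fingers":0.55}
    - {"dx":-0.29,"dy":-0.23,"dz":0,"yaw":0,"fingers":0.55}
    - {"dx":-0.29,"dy":-0.23,"dz":0,"yaw":0,"fingers":0.55}
    - {"dx":-0.29,"dy":-0.23,"dz":0,"yaw":0,"fingers":0.55}
    - {"dx":-0.29,"dy":-0.23,"dz":0,"yaw":0,"fingers":0.55}
    - {"dx":-0.29,"dy":-0.23,"dz":0,"yaw":0,"fingers":0.55}
    - {"dx":-0.29,"dy":-0.23,"dz":0,"yaw":0,"fingers":0.55}
    - {"dx":-0.29,"dy":-0.23,"dz":0,"yaw":0,"fingers":0.55}
    - {"dx":-0.29,"dy":-0.23,"dz":0,"yaw":0,"fingers":0.55}
    - {"dx":-0.29,"dy":-0.23,"dz":0,"yaw":0,"fingers":0.55}
    - {"dx":-0.29,"dy":-0.23,"dz":0,"yaw":0,"fingers":0.55}
    - {"dx":-0.29,"dy":-0.23,"dz":0,"yaw":0,"fingers":0.55}

```text
clock: 2.1
position: [0.6034, 0.0121, 0.2024]
tool_rot: [-3.141, -0.0, 2.887]
force: [0.5, -0.1, 0.8]
grip_width: 0.0384
finger_force: 0.0
```

Request:
drive_tool:
  targets:
    - {"dx":0,"dy":0,"dz":0,"yaw":0.08,"fingers":0.55}
    - {"dx":0,"dy":0,"dz":0,"yaw":0.08,"fingers":0.55}
    - {"dx":0,"dy":0,"dz":0,"yaw":0.08,"fingers":0.55}
    - {"dx":0,"dy":0,"dz":0,"yaw":0.08,"fingers":0.55}
    - {"dx":0,"dy":0,"dz":0,"yaw":0.08,"fingers":0.55}
    - {"dx":0,"dy":0,"dz":0,"yaw":0.08,"fingers":0.55}
    - {"dx":0,"dy":0,"dz":0,"yaw":0.08,"fingers":0.55}
    - {"dx":0,"dy":0,"dz":0,"yaw":0.08,"fingers":0.55}
    - {"dx":0,"dy":0,"dz":0,"yaw":0.03,"fingers":0.55}
    - {"dx":0,"dy":0,"dz":0,"yaw":0,"fingers":0.55}

```text
clock: 3.1
position: [0.6027, 0.0136, 0.2023]
tool_rot: [-3.141, 0.0, 1.834]
force: [-0.1, -0.0, 0.4]
grip_width: 0.0383
finger_force: 0.0
```

Request:
drive_tool:
  targets:
    - {"dx":-0.06,"dy":0,"dz":0.3,"yaw":0,"fingers":0.55}
    - {"dx":0,"dy":0,"dz":0.3,"yaw":0,"fingers":0.55}
    - {"dx":0,"dy":0,"dz":0.3,"yaw":0,"fingers":0.55}
    - {"dx":0,"dy":0,"dz":0.3,"yaw":0,"fingers":0.55}
    - {"dx":0,"dy":0,"dz":0.15,"yaw":0,"fingers":0.55}
    - {"dx":0,"dy":0,"dz":0,"yaw":0,"fingers":0.55}

```text
clock: 3.7
position: [0.6034, 0.0076, 0.066]
tool_rot: [-3.139, -0.0, 1.835]
force: [-0.3, 0.4, 0.6]
grip_width: 0.0384
finger_force: 0.0
```

Run:
```python
from workcell import grab_frame,readout;import cv2
t=grab_frame("top");s=grab_frame("side");cv2.imwrite("pics/top1.png",t);cv2.imwrite("pics/side1.png",s)
cv2.imwrite("pics/sc1.png",cv2.resize(s[130:230,260:390],None,fx=6,fy=6,interpolation=2))
print(readout.observe()["position"])
```

```text
[0.60487877 0.00750085 0.06846543]
```

View pics/sc1.png

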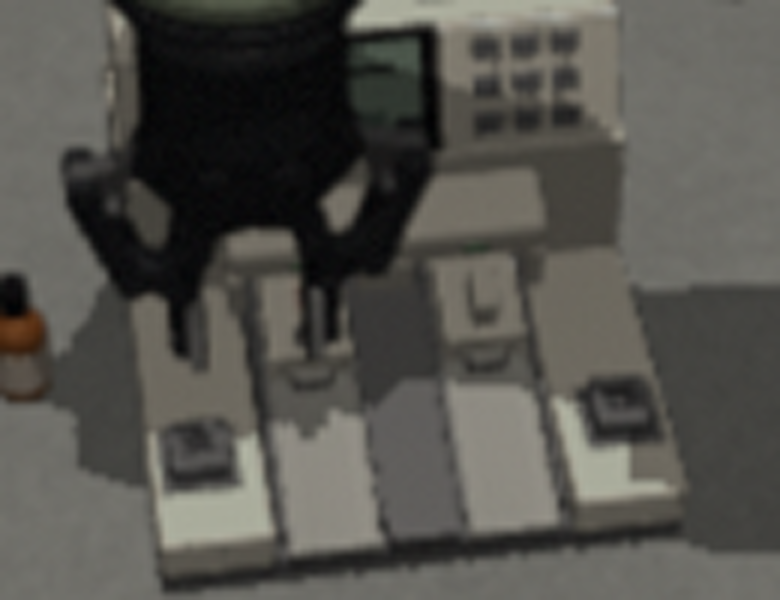

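Run:
```python
from h import *
c=camera_info("side")
def proj(p,n="side"):
    c=camera_info(n);q=np.linalg.inv(c["T"])@np.r_[p,1];return c["cx"]+c["fx"]*q[0]/-q[2],c["cy"]-c["fy"]*q[1]/-q[2]
u=np.array([.9655,.2605,0]);f=np.array([-.2605,.9655,0])
t=np.array([.6049,.0075,.0685])
for z in(0,.002,.004):
  for s in(.026,-.026):
    print(z,s,[np.round((np.array(proj(t+u*s+f*k+[0,0,z]))-[260,130])*6) for k in(-.011,.011)])
# key top corners if at the top-view or side-view estimate
for y in(.0125,.0145,.0165,.019):
    k=np.array([.6275,y,.048]); print(y,[np.round((np.array(proj(k+u*a+f*b))-[260,130])*6) for a,b in((.012,.013),(-.012,.013),(-.012,-.013),(.012,-.013))])
    print("  top",[np.round((np.array(proj(k+u*a+f*b,"top"))-[290,145])*5) for a,b in((.012,.013),(-.012,.013),(-.012,-.013),(.012,-.013))])
```

```text
0 0.026 [array([186., 386.]), array([191., 426.])]
0 -0.026 [array([316., 373.]), array([323., 413.])]
0.002 0.026 [array([185., 382.]), array([191., 423.])]
0.002 -0.026 [array([316., 369.]), array([323., 409.])]
0.004 0.026 [array([185., 379.]), array([190., 419.])]
0.004 -0.026 [array([316., 366.]), array([323., 406.])]
0.0125 [array([170., 466.]), array([231., 459.]), array([224., 412.]), array([165., 418.])]
  top [array([104., 186.]), array([114., 227.]), array([159., 216.]), array([149., 175.])]
0.0145 [array([170., 469.]), array([230., 463.]), array([223., 415.]), array([164., 421.])]
  top [array([101., 186.]), array([111., 227.]), array([156., 216.]), array([145., 175.])]
0.0165 [array([169., 473.]), array([229., 467.]), array([222., 419.]), array([163., 425.])]
  top [array([ 97., 186.]), array([107., 227.]), array([152., 215.]), array([142., 175.])]
0.019 [array([168., 478.]), array([228., 472.]), array([221., 424.]), array([162., 430.])]
  top [array([ 93., 186.]), array([103., 226.]), array([148., 215.]), array([137., 175.])]
```

Run:
```python
import cv2
s=cv2.imread("pics/side1.png")[172:222,278:328]
cv2.imwrite("pics/sc2.png",cv2.convertScaleAbs(cv2.resize(s,None,fx=12,fy=12,interpolation=0),alpha=1.6))
```

```text
(no output)
```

View pics/sc2.png

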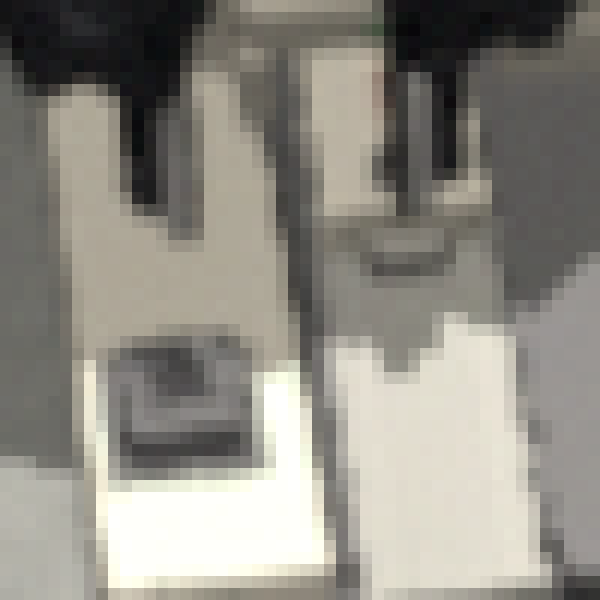

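Run:
```python
import cv2
s=cv2.imread("pics/top1.png")[165:235,295:375]
cv2.imwrite("pics/tc2.png",cv2.convertScaleAbs(cv2.resize(s,None,fx=8,fy=8,interpolation=0),alpha=2.2))
from h import *
def proj(p,n="side"):
    c=camera_info(n);q=np.linalg.inv(c["T"])@np.r_[p,1];return c["cx"]+c["fx"]*q[0]/-q[2],c["cy"]-c["fy"]*q[1]/-q[2]
u=np.array([.9655,.2605,0]);f=np.array([-.2605,.9655,0]);t=np.array([.6049,.0075,.0685])
for z in(0,.004,.07):
  for s in(.026,-.026):
    print(z,s,[np.round((np.array(proj(t+u*s+f*k+[0,0,z],"top"))-[295,165])*8) for k in(-.011,.011)])
```

```text
0 0.026 [array([196., 134.]), array([135., 150.])]
0 -0.026 [array([233., 278.]), array([171., 293.])]
0.004 0.026 [array([196., 132.]), array([135., 147.])]
0.004 -0.026 [array([233., 275.]), array([171., 291.])]
0.07 0.026 [array([197.,  88.]), array([132., 104.])]
0.07 -0.026 [array([237., 240.]), array([171., 256.])]
```

View pics/tc2.png

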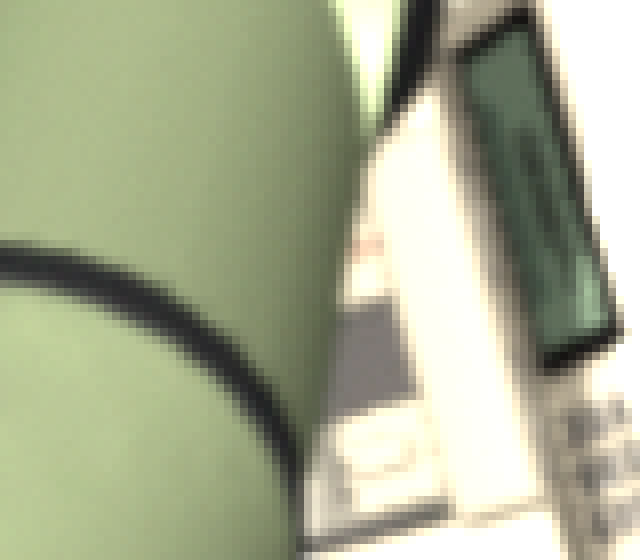

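Request:
drive_tool:
  targets:
    - {"dx":0.06,"dy":0,"dz":0.06,"yaw":0,"fingers":0.55}
    - {"dx":0,"dy":0,"dz":0.06,"yaw":0,"fingers":0.55}
    - {"dx":0,"dy":0,"dz":0,"yaw":0,"fingers":0.55}
    - {"dx":0,"dy":0,"dz":0,"yaw":0,"fingers":0.55}

```text
clock: 4.2
position: [0.6029, 0.0134, 0.0557]
tool_rot: [3.142, 0.0, 1.834]
force: [-0.3, 0.9, -0.3]
grip_width: 0.0381
finger_force: 0.0
```

Run:
```python
from workcell import grab_frame,readout;import cv2
s=grab_frame("side");cv2.imwrite("pics/side2.png",s)
cv2.imwrite("pics/sc3.png",cv2.convertScaleAbs(cv2.resize(s[172:222,278:328],None,fx=12,fy=12,interpolation=0),alpha=1.6))
o=readout.observe();print(o["position"],o["force"],o["grip_width"])
```

```text
[0.60300113 0.0133849  0.05583892] [-0.49593887  0.7931476   0.12080772] 0.038344823662528046
```

View pics/sc3.png

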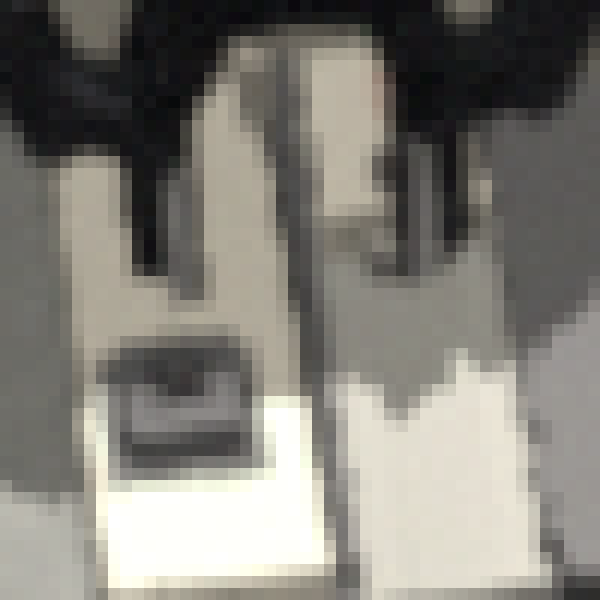

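Run:
```python
import cv2
I=[cv2.imread(f"pics/side{i}.png",0) for i in(0,1,2)]
for c in(290,292,293,294,311,312,314,316):
    print(c); [print("  ",*I[i][182:212,c]) for i in(0,1,2)]
```

```text
290
   159 158 159 159 158 158 158 159 158 158 159 158 158 159 159 159 160 153 117 72 60 59 67 69 74 79 57 37 49 70
   23 20 21 21 19 18 18 47 88 104 104 104 104 105 104 105 105 102 75 49 58 63 72 74 79 85 62 41 52 76
   10 12 16 13 13 16 14 13 14 11 9 11 27 83 105 105 106 102 76 46 39 39 66 74 81 85 63 40 52 77
292
   158 158 159 158 157 158 158 158 158 159 158 159 158 159 159 158 159 138 98 63 66 60 49 60 76 74 54 37 53 82
   58 60 61 64 64 64 64 64 64 72 92 104 105 104 104 105 104 91 64 41 43 49 50 65 81 79 59 41 57 89
   12 12 14 25 41 56 63 65 65 63 59 54 55 65 78 89 100 92 65 40 41 37 35 61 82 78 58 41 56 89
293
   158 158 159 158 158 157 159 159 159 158 158 158 158 158 159 159 158 132 91 62 63 59 49 67 79 69 48 38 59 93
   54 55 56 60 61 59 59 60 58 67 92 103 104 104 105 105 103 86 66 48 43 47 50 74 84 75 52 41 65 99
   39 40 38 46 58 55 55 57 57 58 60 59 57 58 61 89 105 88 60 39 40 35 33 69 85 76 52 41 64 100
294
   158 159 158 158 158 158 158 158 158 159 159 158 158 160 159 159 159 134 95 65 58 56 49 68 79 64 42 39 68 105
   75 74 74 75 70 65 64 68 66 75 95 103 105 105 104 1
[... 748 characters left out ...]
 83 85 99 124 137 138 138 139 139
314
   163 162 161 152 144 152 155 110 70 96 113 83 91 123 130 130 130 130 130 130 130 128 130 130 129 129 129 129 130 129
   23 27 26 26 35 68 89 74 68 76 74 56 61 79 84 85 96 104 106 126 138 138 138 139 138 137 138 138 138 138
   17 16 27 29 32 36 42 46 46 46 56 56 67 81 84 84 85 86 84 86 85 87 120 138 139 138 139 139 139 139
316
   161 162 163 162 163 164 153 107 64 67 109 130 131 132 130 131 130 130 130 129 130 130 130 129 130 130 131 130 130 130
   60 56 51 50 65 98 104 79 66 67 79 85 86 86 84 85 112 134 139 139 138 138 138 138 138 139 139 139 139 138
   21 33 36 34 35 36 34 28 23 32 54 77 86 86 84 85 85 85 87 112 132 138 139 140 139 139 139 139 138 138
```

Request:
drive_tool:
  targets:
    - {"dx":0,"dy":0,"dz":0.03,"yaw":0,"fingers":0.55}
    - {"dx":0,"dy":0,"dz":0.03,"yaw":0,"fingers":0.55}
    - {"dx":0,"dy":0,"dz":0.01,"yaw":0,"fingers":0.55}
    - {"dx":0,"dy":0,"dz":0,"yaw":0,"fingers":0.55}
    - {"dx":0,"dy":0,"dz":0,"yaw":0,"fingers":0.55}

```text
clock: 4.75
position: [0.6029, 0.0134, 0.0486]
tool_rot: [-3.142, 0.0, 1.834]
force: [-0.6, 0.1, -0.5]
grip_width: 0.0385
finger_force: 0.0
```

Run:
```python
from workcell import grab_frame,readout;import cv2
s=grab_frame("side");cv2.imwrite("pics/side3.png",s)
cv2.imwrite("pics/sc4.png",cv2.convertScaleAbs(cv2.resize(s[165:225,275:335],None,fx=10,fy=10,interpolation=0),alpha=2.))
o=readout.observe();print(o["position"],o["force"],o["grip_width"])
for c in(292,293,294,312,314):print(c,*cv2.cvtColor(s,6)[182:212,c])
```

```text
[0.60291688 0.01340234 0.04866313] [ 0.01825714 -0.19193836  0.36525878] 0.03842203674096904
292 10 13 9 11 10 21 43 56 61 64 58 56 53 49 48 72 82 74 58 40 41 38 32 54 78 78 58 42 57 90
293 8 13 22 32 35 37 57 61 60 59 61 59 59 59 61 62 63 62 55 40 40 37 29 47 75 74 53 41 65 100
294 29 52 65 73 77 72 67 65 63 66 68 61 57 56 57 55 55 66 60 43 38 36 36 57 78 68 47 42 74 113
312 10 12 8 28 63 57 45 46 47 48 46 48 47 46 48 60 79 86 85 86 86 86 84 85 88 121 139 139 139 138
314 10 12 13 15 20 32 38 42 45 47 47 43 49 67 76 81 86 86 85 85 86 84 89 121 138 139 139 140 139 139
```

Run:
```python
from h import *
def proj(p,n="side"):
    c=camera_info(n);q=np.linalg.inv(c["T"])@np.r_[p,1];return np.round([c["cx"]+c["fx"]*q[0]/-q[2],c["cy"]-c["fy"]*q[1]/-q[2]],1)
u=np.array([.9655,.2605,0]);f=np.array([-.2605,.9655,0]);t=np.array([.6049,.0075,.0685])
print([proj(t+f*a+[0,0,.0727]) for a in(-.04,0,.038,.0425)])
print([proj(t+u*b+f*a+[0,0,.0727]) for a in(.038,.0425) for b in (.0425,.038,-.038,-.0425)])
```

```text
[array([299.4, 162.5]), array([301.3, 174.5]), array([303.2, 186.4]), array([303.5, 187.9])]
[array([283.9, 188.4]), array([286. , 188.2]), array([320.4, 184.7]), array([322.4, 184.5]), array([284.1, 189.8]), array([286.2, 189.6]), array([320.6, 186.2]), array([322.7, 186. ])]
```

View pics/sc4.png

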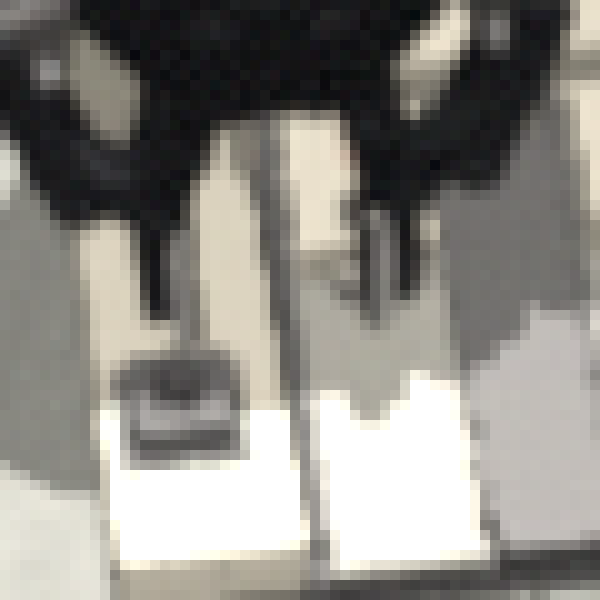

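Request:
drive_tool:
  targets:
    - {"dx":0,"dy":0,"dz":0.02,"yaw":0,"fingers":0.55}
    - {"dx":0,"dy":0,"dz":0,"yaw":0,"fingers":0.55}
    - {"dx":0,"dy":0,"dz":0,"yaw":0,"fingers":0.55}

```text
clock: 5.1
position: [0.6028, 0.0134, 0.0466]
tool_rot: [-3.142, 0.0, 1.834]
force: [0.5, 0.1, 0.1]
grip_width: 0.0385
finger_force: 0.0
```

Request:
drive_tool:
  targets:
    - {"dx":0,"dy":0,"dz":0.02,"yaw":0,"fingers":0.55}
    - {"dx":0,"dy":0,"dz":0,"yaw":0,"fingers":0.55}
    - {"dx":0,"dy":0,"dz":0,"yaw":0,"fingers":0.55}

```text
clock: 5.4
position: [0.6028, 0.0134, 0.0445]
tool_rot: [-3.141, -0.0, 1.834]
force: [0.2, 0.3, 0.4]
grip_width: 0.0383
finger_force: 0.0
```

Run:
```python
from workcell import grab_frame,readout;import cv2
s=grab_frame("side");cv2.imwrite("pics/side4.png",s)
o=readout.observe();print(o["position"],o["force"],o["grip_width"])
for c in(290,292,293,294,312,314):print(c,*cv2.cvtColor(s,6)[182:212,c])
```

```text
[0.60284715 0.01344729 0.0445883 ] [-0.03565635 -0.77984441 -0.82032594] 0.03843076111367198
290 11 13 13 10 12 15 13 13 12 8 11 8 10 17 18 25 68 92 77 46 38 38 45 54 76 85 63 42 53 77
292 12 10 7 8 8 9 17 49 63 64 58 56 55 50 48 49 66 71 57 40 42 37 33 52 73 75 57 41 58 90
293 12 8 10 20 23 33 36 72 72 61 57 59 59 59 61 60 63 67 58 40 40 37 32 44 54 61 52 42 65 100
294 14 22 41 60 68 72 72 68 66 66 61 56 56 57 56 55 56 59 55 40 39 36 37 54 63 57 44 42 73 113
312 8 8 10 9 23 46 50 48 48 47 47 47 47 43 41 45 53 74 85 86 85 85 85 83 84 87 121 139 139 139
314 9 11 11 15 16 23 35 43 45 47 46 46 46 46 66 77 79 83 85 86 86 85 85 88 120 138 140 140 139 139
```

Request:
drive_tool:
  targets:
    - {"dx":0,"dy":0,"dz":0.02,"yaw":0,"fingers":0.55}
    - {"dx":0,"dy":0,"dz":0,"yaw":0,"fingers":0.55}
    - {"dx":0,"dy":0,"dz":0,"yaw":0,"fingers":0.55}

```text
clock: 5.75
position: [0.6028, 0.0134, 0.0425]
tool_rot: [-3.141, 0.0, 1.834]
force: [-0.3, -0.6, -0.3]
grip_width: 0.0388
finger_force: 0.0
```

Run:
```python
from workcell import grab_frame,readout;import cv2
for i in range(3):
  s=grab_frame("side");o=readout.observe();print(o["position"],o["force"],o["moment"])
cv2.imwrite("pics/side5.png",s)
for c in(290,292,293,294,312,314):print(c,*cv2.cvtColor(s,6)[182:212,c])
```

```text
[0.60286484 0.01347609 0.04258752] [0.1570127  0.25023271 0.56485414] [ 0.01099948 -0.05766287  0.02665381]
[0.60286923 0.01342797 0.04260387] [ 0.02096844  0.37018844 -0.36958818] [ 0.03484199 -0.00145172 -0.03289486]
[0.60286949 0.01345834 0.04263913] [ 0.04764515 -0.41829488  0.30159813] [ 0.05949927 -0.02471283  0.04121229]
290 13 11 13 12 14 14 16 16 11 9 8 8 13 12 11 16 34 79 76 46 38 38 43 47 74 85 63 41 52 78
292 13 12 10 7 6 9 14 23 55 60 55 56 54 50 49 48 57 64 60 44 44 39 32 51 71 77 58 43 57 90
293 10 10 11 11 22 32 31 37 70 72 61 59 59 59 60 63 61 64 61 44 42 37 32 44 54 60 52 42 65 99
294 10 14 30 54 65 73 73 66 71 71 68 62 57 57 56 55 56 54 51 43 38 37 36 56 57 51 44 42 74 113
312 9 8 9 9 10 35 65 60 47 48 48 48 47 47 44 41 45 72 85 86 85 84 85 84 84 87 121 139 139 139
314 12 7 9 12 15 14 30 42 45 46 46 47 45 46 58 72 76 83 85 85 85 85 85 89 120 137 140 140 139 138
```

Request:
drive_tool:
  targets:
    - {"dx":0,"dy":0,"dz":0.01,"yaw":0,"fingers":0.55}
    - {"dx":0,"dy":0,"dz":0.01,"yaw":0,"fingers":0.55}
    - {"dx":0,"dy":0,"dz":0,"yaw":0,"fingers":0.55}

```text
clock: 6.2
position: [0.6028, 0.0135, 0.0404]
tool_rot: [-3.141, -0.0, 1.834]
force: [-0.2, -0.5, 0.3]
grip_width: 0.0385
finger_force: 0.0
```

Run:
```python
from h import *
for z in(.037,.041,.045,.049,.055,.062):
  p=plane("side",(293.5,200.7),z);d=p[:2]-[.6275,.014];print(z,p.round(4),"fwd of key centre",d@[-.2605,.9655],"lat",d@[.9655,.2605])
```

```text
0.037 [ 0.6295 -0.0052  0.037 ] fwd of key centre -0.019082051443574163 lat -0.003036323210189589
0.041 [ 0.6288 -0.0016  0.041 ] fwd of key centre -0.015389884442820238 lat -0.0028493436404688054
0.045 [0.628 0.002 0.045] fwd of key centre -0.011697717442066526 lat -0.0026623640707480792
0.049 [0.6272 0.0056 0.049 ] fwd of key centre -0.008005550441312813 lat -0.002475384501027353
0.055 [0.626 0.011 0.055] fwd of key centre -0.00246729994018219 lat -0.002194915146446249
0.062 [0.6247 0.0174 0.062 ] fwd of key centre 0.0039939923111367666 lat -0.0018677008994349318
```

Request:
drive_tool:
  targets:
    - {"dx":0,"dy":0,"dz":0.01,"yaw":0,"fingers":0.55}
    - {"dx":0,"dy":0,"dz":0.01,"yaw":0,"fingers":0.55}
    - {"dx":0,"dy":0,"dz":0,"yaw":0,"fingers":0.55}

```text
clock: 6.5
position: [0.6028, 0.0135, 0.0384]
tool_rot: [-3.141, -0.0, 1.834]
force: [0.2, -0.2, -0.3]
grip_width: 0.0383
finger_force: 0.0
```

Run:
```python
from workcell import grab_frame,readout;import cv2
s=grab_frame("side");o=readout.observe();print(o["position"],o["force"],o["moment"])
cv2.imwrite("pics/side6.png",s)
for c in(290,292,293,294,312,314):print(c,*cv2.cvtColor(s,6)[182:212,c])
```

```text
[0.60284309 0.0134495  0.03852899] [ 1.76112059 -0.24943166  0.06861904] [0.01984119 0.0027579  0.01935747]
290 13 12 13 14 11 11 13 9 11 11 11 8 6 9 8 18 21 25 38 41 40 39 42 48 73 85 63 40 52 77
292 13 15 11 10 8 10 9 10 16 39 49 54 52 50 50 49 47 45 52 53 49 38 32 37 51 67 58 43 57 90
293 12 13 14 9 13 14 22 24 25 39 49 55 58 59 61 63 62 65 66 66 56 39 31 43 51 60 51 43 65 99
294 11 14 10 19 39 55 64 67 65 67 62 56 57 57 56 55 56 58 58 57 48 37 35 46 52 52 46 42 73 113
312 11 8 8 10 11 12 28 64 60 46 48 47 44 40 42 41 40 45 60 78 86 85 85 84 84 87 121 139 140 139
314 13 13 9 10 8 15 13 20 33 36 42 46 49 46 46 49 66 74 80 85 86 86 85 88 120 138 140 141 140 139
```

Request:
drive_tool:
  targets:
    - {"dx":0.04,"dy":0,"dz":0,"yaw":0,"fingers":0.55}
    - {"dx":0.04,"dy":0,"dz":0,"yaw":0,"fingers":0.55}
    - {"dx":0,"dy":0,"dz":0.01,"yaw":0,"fingers":0.55}
    - {"dx":0,"dy":0,"dz":0.01,"yaw":0,"fingers":0.55}
    - {"dx":0,"dy":0,"dz":0,"yaw":0,"fingers":0.55}

```text
clock: 7.05
position: [0.6007, 0.0211, 0.0365]
tool_rot: [-3.141, 0.0, 1.834]
force: [0.8, 0.3, 0.4]
grip_width: 0.0382
finger_force: 0.0
```

Run:
```python
from workcell import grab_frame,readout;import cv2
s=grab_frame("side");o=readout.observe();print(o["position"],o["force"],o["moment"])
cv2.imwrite("pics/side7.png",s)
cv2.imwrite("pics/sc7.png",cv2.convertScaleAbs(cv2.resize(s[165:225,275:335],None,fx=10,fy=10,interpolation=0),alpha=2.))
```

```text
[0.60074714 0.02107182 0.03651396] [0.20810543 0.48502001 0.01866795] [0.00112675 0.04246169 0.0306095 ]
```

View pics/sc7.png

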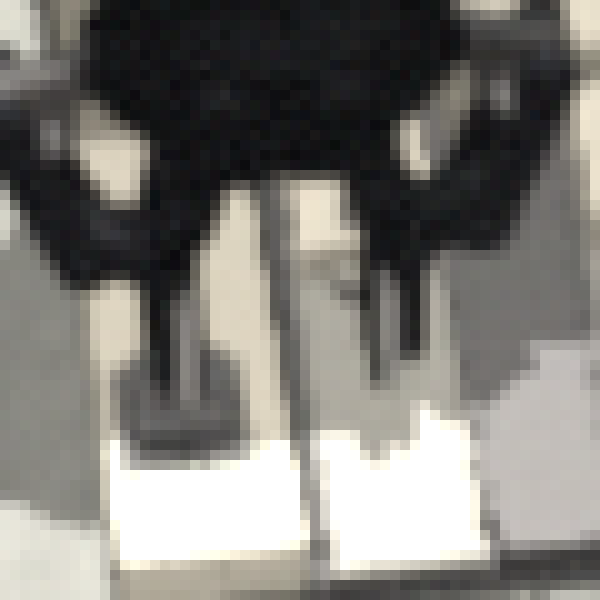

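The picture shows the key finger over the left key (crop 175,400) and the other finger over the ramp ahead of the cartridge nose (375,385). The tips are still above the key, so I keep lowering.

Request:
drive_tool:
  targets:
    - {"dx":0,"dy":0,"dz":0.01,"yaw":0,"fingers":0.55}
    - {"dx":0,"dy":0,"dz":0.01,"yaw":0,"fingers":0.55}
    - {"dx":0,"dy":0,"dz":0.01,"yaw":0,"fingers":0.55}
    - {"dx":0,"dy":0,"dz":0,"yaw":0,"fingers":0.55}

```text
clock: 7.5
position: [0.6007, 0.0211, 0.0334]
tool_rot: [-3.141, 0.0, 1.834]
force: [-0.2, 0.2, 0.8]
grip_width: 0.0382
finger_force: 0.0
```

Request:
drive_tool:
  targets:
    - {"dx":0,"dy":0,"dz":0.01,"yaw":0,"fingers":0.55}
    - {"dx":0,"dy":0,"dz":0.01,"yaw":0,"fingers":0.55}
    - {"dx":0,"dy":0,"dz":0.01,"yaw":0,"fingers":0.55}
    - {"dx":0,"dy":0,"dz":0,"yaw":0,"fingers":0.55}

```text
clock: 7.9
position: [0.6007, 0.0212, 0.0304]
tool_rot: [-3.141, -0.0, 1.834]
force: [-0.2, -0.3, -0.3]
grip_width: 0.0381
finger_force: 0.0
```

Run:
```python
from workcell import grab_frame,readout;import cv2
s=grab_frame("side");g=cv2.cvtColor(s,6);o=readout.observe();print(o["position"],o["force"],o["moment"])
cv2.imwrite("pics/side8.png",s);h=cv2.imread("pics/side7.png",0)
for n,i in(("7",h),("8",g)):
  print(n); [print(r,*i[r,284:322]) for r in range(194,214)]
```

```text
[0.60068299 0.02113289 0.03049833] [ 0.58700892 -0.08728956 -0.24387772] [-0.03530315  0.01426879 -0.0406037 ]
7
194 83 96 106 103 81 32 12 12 25 44 60 83 105 105 106 105 105 90 44 49 66 83 85 82 70 49 46 16 34 62 54 21 13 49 85 74 54 56
195 101 106 107 107 93 38 10 16 38 54 59 78 105 107 106 107 105 90 43 44 65 84 85 85 82 72 64 23 35 66 59 23 13 49 86 78 50 56
196 100 106 106 106 92 39 10 19 45 61 61 75 105 107 106 105 107 93 46 41 63 80 84 86 86 85 75 37 36 66 58 26 15 50 86 79 55 55
197 99 106 106 106 95 49 11 17 43 65 61 71 105 106 106 107 106 97 61 40 57 75 85 86 85 86 78 41 36 66 59 24 17 52 87 80 60 55
198 98 106 105 105 95 53 13 15 43 65 60 64 104 107 107 106 106 101 77 47 54 73 83 86 85 86 76 42 36 66 60 25 15 51 86 80 60 57
199 96 106 106 106 94 55 16 14 39 67 57 52 85 95 105 106 107 104 87 47 50 72 84 85 85 84 80 51 36 64 58 26 20 54 86 82 65 57
200 91 106 106 99 77 47 25 16 39 66 59 40 58 71 91 101 107 105 89 46 50 69 84 85 85 84 84 66 36 59 60 39 41 68 88 85 72 55
201 82 102 94 78 57 43 24 15 38 66 58 37 49 55 74 95 106 105 90 47 50 67 83 85 85 85 86 73 35 56 67 69 73 8
[... 3478 characters left out ...]
0 31 31 33 31 31 34 38 40 44 59 88 109 110 100 70 69 102 120 122 123 113 89 83 84 88 89 107 139 142 144 142 131
210 72 112 150 100 73 51 37 39 41 40 44 55 72 75 74 82 113 149 151 139 92 67 107 133 140 140 134 112 88 99 120 122 128 140 141 144 143 132
211 68 106 147 107 86 81 74 77 79 70 76 86 111 122 130 144 155 171 172 164 121 71 96 118 140 141 140 125 102 125 139 140 140 141 141 143 142 128
212 66 99 149 134 130 145 145 146 146 143 145 147 155 160 163 171 172 172 172 168 139 78 90 117 139 140 139 133 127 138 140 140 140 140 140 143 142 130
213 66 100 157 164 163 171 171 172 172 172 171 172 172 172 172 172 171 171 171 169 140 77 84 120 138 140 139 139 139 139 139 139 139 140 141 142 142 137
```

Request:
drive_tool:
  targets:
    - {"dx":-0.04,"dy":0,"dz":0,"yaw":0,"fingers":0.55}
    - {"dx":-0.04,"dy":0,"dz":0,"yaw":0,"fingers":0.55}
    - {"dx":0,"dy":0,"dz":0.01,"yaw":0,"fingers":0.55}
    - {"dx":0,"dy":0,"dz":0.01,"yaw":0,"fingers":0.55}
    - {"dx":0,"dy":0,"dz":0.01,"yaw":0,"fingers":0.55}
    - {"dx":0,"dy":0,"dz":0,"yaw":0,"fingers":0.55}

```text
clock: 8.55
position: [0.6027, 0.0136, 0.0274]
tool_rot: [-3.141, -0.0, 1.834]
force: [-0.1, 0.1, -0.1]
grip_width: 0.0383
finger_force: 0.0
```

Request:
drive_tool:
  targets:
    - {"dx":0,"dy":0,"dz":0.01,"yaw":0,"fingers":0.55}
    - {"dx":0,"dy":0,"dz":0.01,"yaw":0,"fingers":0.55}
    - {"dx":0,"dy":0,"dz":0.01,"yaw":0,"fingers":0.55}
    - {"dx":0,"dy":0,"dz":0,"yaw":0,"fingers":0.55}

```text
clock: 8.95
position: [0.6028, 0.0135, 0.0244]
tool_rot: [-3.141, 0.0, 1.834]
force: [0.2, -0.3, -0.3]
grip_width: 0.0388
finger_force: 0.0
```

Request:
drive_tool:
  targets:
    - {"dx":0,"dy":0,"dz":0.01,"yaw":0,"fingers":0.55}
    - {"dx":0,"dy":0,"dz":0.01,"yaw":0,"fingers":0.55}
    - {"dx":0,"dy":0,"dz":0,"yaw":0,"fingers":0.55}

```text
clock: 9.25
position: [0.6028, 0.0134, 0.0225]
tool_rot: [-3.141, -0.0, 1.834]
force: [-0.4, -0.1, -0.6]
grip_width: 0.0387
finger_force: 0.0
```

Run:
```python
from workcell import grab_frame,readout;import cv2
s=grab_frame("side");g=cv2.cvtColor(s,6);o=readout.observe();print(o["position"],o["force"],o["moment"])
cv2.imwrite("pics/side9.png",s)
[print(r,*g[r,284:322]) for r in range(192,214)]
```

```text
[0.60278423 0.0134557  0.02251494] [ 0.4403667  -0.22119852  0.0621196 ] [-0.01994434  0.00286484  0.01010452]
192 15 12 12 14 16 14 12 10 12 13 45 85 106 107 106 106 103 79 44 50 68 74 71 68 67 79 74 23 11 13 15 18 14 32 53 54 54 50
193 15 14 14 11 13 11 14 14 10 17 56 100 107 107 106 106 104 90 45 51 68 78 80 76 63 60 59 22 27 22 16 15 22 50 76 66 57 57
194 17 24 37 33 19 14 13 16 13 19 60 104 107 105 106 105 106 90 45 50 68 83 86 83 71 50 47 36 63 55 29 16 27 61 85 74 56 58
195 49 65 85 82 60 21 13 15 16 26 59 97 106 106 106 108 106 91 42 45 66 83 86 87 82 73 63 34 56 58 36 11 30 63 88 77 52 55
196 85 96 106 104 86 34 11 14 29 49 70 84 106 106 105 105 106 95 46 42 63 81 86 86 86 85 73 26 40 57 37 15 28 65 86 78 55 56
197 99 105 106 106 93 38 11 19 38 57 66 78 104 107 106 106 107 97 60 41 58 77 85 86 84 86 75 23 41 61 43 12 28 62 88 82 61 56
198 99 106 106 106 93 40 10 18 42 59 57 77 105 106 106 106 106 101 77 47 55 73 85 86 84 86 73 23 39 63 46 14 27 63 88 81 60 56
199 97 106 106 106 93 48 13 16 42 65 58 62 85 95 105 105 107 104 87 47 51 70 85 85 86 85 75 29 41 65 54 22 27 60 87 8
[... 1162 characters left out ...]
0 31 37 36 42 50 64 99 141 171 172 152 82 76 109 138 140 142 135 112 101 120 128 139 141 140 141 143 142 132
210 75 118 152 99 71 55 53 54 52 54 70 72 72 77 80 95 134 170 172 157 94 72 106 133 139 140 140 134 128 138 140 140 140 140 141 144 143 132
211 69 106 148 107 86 81 77 80 88 97 113 110 113 122 128 143 155 171 172 164 121 71 97 118 138 141 140 138 139 139 139 139 140 140 140 142 142 127
212 66 99 149 134 130 144 143 145 148 150 156 153 155 159 163 170 171 172 173 167 137 78 90 117 138 140 139 139 139 138 140 139 139 140 140 143 142 129
213 65 101 156 162 163 171 172 171 171 172 171 171 171 172 172 172 171 171 172 168 141 76 85 121 139 140 139 138 139 139 138 138 140 140 140 142 144 137
```

Request:
drive_tool:
  targets:
    - {"dx":0,"dy":0,"dz":0.01,"yaw":0,"fingers":0.55}
    - {"dx":0,"dy":0,"dz":0.01,"yaw":0,"fingers":0.55}
    - {"dx":0,"dy":0,"dz":0.01,"yaw":0,"fingers":0.55}
    - {"dx":0,"dy":0,"dz":0,"yaw":0,"fingers":0.55}

```text
clock: 9.7
position: [0.6028, 0.0135, 0.0194]
tool_rot: [-3.141, -0.0, 1.834]
force: [-0.0, -0.4, 0.4]
grip_width: 0.0386
finger_force: 0.0
```

Request:
drive_tool:
  targets:
    - {"dx":0,"dy":0,"dz":0.01,"yaw":0,"fingers":0.55}
    - {"dx":0,"dy":0,"dz":0.01,"yaw":0,"fingers":0.55}
    - {"dx":0,"dy":0,"dz":0,"yaw":0,"fingers":0.55}

```text
clock: 10.0
position: [0.6029, 0.0135, 0.0175]
tool_rot: [-3.142, 0.0, 1.834]
force: [0.2, -0.8, 0.5]
grip_width: 0.0384
finger_force: 0.2
```

Request:
drive_tool:
  targets:
    - {"dx":0,"dy":0,"dz":0.01,"yaw":0,"fingers":0.55}
    - {"dx":0,"dy":0,"dz":0.01,"yaw":0,"fingers":0.55}
    - {"dx":0,"dy":0,"dz":0,"yaw":0,"fingers":0.55}

```text
clock: 10.3
position: [0.6029, 0.0134, 0.0156]
tool_rot: [3.142, 0.0, 1.834]
force: [0.4, 0.4, 1.2]
grip_width: 0.0385
finger_force: 0.6
```

Run:
```python
from workcell import grab_frame,readout;import cv2
s=grab_frame("side");g=cv2.cvtColor(s,6);o=readout.observe();print(o["position"],o["force"],o["moment"])
cv2.imwrite("pics/side10.png",s)
[print(r,*g[r,284:322]) for r in range(197,214)]
```

```text
[0.60291964 0.01346129 0.01557082] [-0.4180379   0.56943787  1.30649455] [ 0.0036892  -0.12993874  0.01471244]
197 47 65 87 83 60 22 14 17 14 22 50 85 105 107 106 106 107 98 60 41 58 77 85 85 85 85 74 34 56 59 37 13 28 64 88 81 61 56
198 85 97 105 104 87 34 13 11 23 50 71 80 106 107 106 106 107 101 78 46 55 74 85 87 86 85 74 24 41 60 39 13 29 64 87 81 61 57
199 96 106 108 106 95 48 11 14 33 58 69 77 105 106 105 105 107 105 87 49 50 71 85 85 85 86 74 24 41 61 43 12 33 68 88 82 65 56
200 92 107 106 106 94 47 11 16 41 62 59 58 80 85 93 101 107 106 89 48 49 69 84 86 86 85 75 25 41 63 44 15 33 68 89 86 74 54
201 83 102 95 83 71 33 10 16 42 66 58 38 53 58 74 96 106 105 90 48 50 66 84 86 86 86 74 30 41 63 48 22 33 64 88 88 76 50
202 80 95 74 57 47 30 16 18 42 66 58 34 48 50 64 91 106 106 93 50 49 66 83 86 86 86 75 40 41 65 53 25 33 64 87 87 78 54
203 74 92 63 50 45 34 18 15 38 66 57 34 50 50 60 87 107 107 96 58 47 63 80 85 87 86 76 43 42 65 57 25 37 70 88 87 80 60
204 71 92 69 50 44 39 15 15 38 65 60 38 49 50 54 83 106 107 100 66 47 59 77 85 86 86 77 44 41 65 63 55 65 83 87 86 79 60
205 70 
[... 536 characters left out ...]
8 40 38 33 33 43 50 60 86 131 171 168 139 76 70 109 138 142 141 128 89 85 98 126 140 140 140 141 143 143 132
210 75 116 150 99 72 55 55 55 52 46 51 57 73 75 80 95 133 171 173 156 94 67 106 133 140 141 135 113 100 126 138 141 141 140 140 144 143 132
211 68 106 147 107 85 82 77 80 88 95 105 104 112 122 128 143 156 171 173 164 121 71 97 118 138 141 139 133 128 138 140 140 140 140 140 143 143 128
212 67 100 150 134 129 144 144 145 148 150 155 154 155 158 162 170 171 172 171 167 137 79 90 117 139 139 140 139 139 139 139 139 139 140 140 142 142 130
213 64 99 156 163 162 171 172 171 171 172 172 172 171 171 171 171 171 172 171 168 141 76 84 122 138 139 139 139 140 140 138 139 139 140 139 142 143 137
```

Request:
drive_tool:
  targets:
    - {"dx":0,"dy":0,"dz":0.02,"yaw":0,"fingers":0.55}
    - {"dx":0,"dy":0,"dz":0.02,"yaw":0,"fingers":0.55}
    - {"dx":0,"dy":0,"dz":0.02,"yaw":0,"fingers":0.55}
    - {"dx":0,"dy":0,"dz":0,"yaw":0,"fingers":0.55}
    - {"dx":0,"dy":0,"dz":0,"yaw":0,"fingers":0.55}

```text
clock: 10.85
position: [0.603, 0.0135, 0.0098]
tool_rot: [3.141, -0.0, 1.834]
force: [-1.2, 0.7, 8.7]
grip_width: 0.0387
finger_force: 5.4
```

Run:
```python
from workcell import grab_frame,readout;import cv2
s=grab_frame("side");g=cv2.cvtColor(s,6);o=readout.observe();print(o["position"],o["force"],o["moment"],o["grip_width"])
cv2.imwrite("pics/side11.png",s)
[print(r,*g[r,284:322]) for r in range(186,212)]
```

```text
[0.60304125 0.01350917 0.00978808] [-0.97346695  0.08400844  7.82034477] [ 0.14063724  0.13093856 -0.09010351] 0.03848926845962867
186 104 107 106 107 103 81 23 7 11 10 11 10 9 8 7 12 10 11 8 9 9 11 6 7 10 10 11 10 10 13 38 83 114 107 74 29 12 15
187 89 105 106 106 101 73 23 13 11 9 8 7 10 8 10 8 11 9 10 12 13 11 12 14 16 11 7 12 9 12 28 72 106 90 68 23 19 24
188 69 105 107 107 96 55 17 13 11 6 12 10 10 9 16 15 17 17 23 29 39 47 44 53 46 16 10 8 10 12 17 44 68 49 39 18 21 26
189 47 90 105 106 92 34 8 12 12 9 12 13 9 30 50 55 58 37 43 53 68 87 94 97 88 49 13 10 12 14 12 17 23 20 20 20 25 25
190 26 54 77 83 72 23 8 12 13 13 8 10 21 59 91 95 87 50 46 57 75 96 113 114 110 85 27 10 14 12 15 16 17 16 16 20 25 18
191 22 25 38 44 38 16 12 10 13 14 10 13 41 82 108 107 98 62 43 52 72 90 112 113 113 101 49 15 12 14 13 13 12 17 19 22 20 17
192 25 24 24 20 17 17 15 10 12 12 9 14 48 89 107 108 102 79 43 49 69 89 113 113 113 102 58 19 10 9 11 12 15 17 20 19 14 13
193 23 28 26 19 17 16 14 11 11 13 10 23 63 99 106 107 106 89 45 49 64 84 114 113 114 105 71 21 9 9 11 12 15 15 11 14 14 12
194 18 24 26 2
[... 1578 characters left out ...]
 139 118 89 83
207 71 90 86 69 51 48 26 15 37 62 57 35 51 51 48 68 99 106 105 92 50 60 85 88 89 100 110 70 46 69 73 85 108 141 143 138 124 109
208 71 91 100 78 60 66 42 31 46 61 58 48 73 68 57 65 94 110 112 102 57 66 102 120 123 128 126 80 53 72 81 100 128 140 143 144 141 124
209 72 105 133 86 69 75 52 53 67 64 57 51 70 67 66 85 123 150 152 138 76 70 110 137 140 140 129 87 73 93 119 128 139 141 141 144 144 132
210 72 113 150 100 75 68 57 59 66 58 56 56 76 79 80 95 134 170 173 156 95 67 106 134 140 140 135 113 89 106 139 140 141 140 141 143 142 132
211 69 106 147 107 86 81 76 80 89 94 105 103 111 122 127 144 156 172 173 164 121 70 97 117 139 141 139 133 123 126 139 140 140 141 140 143 142 127
```

Request:
drive_tool:
  targets:
    - {"dx":0,"dy":0,"dz":0,"yaw":0,"fingers":0.55}
    - {"dx":0,"dy":0,"dz":0,"yaw":0,"fingers":0.55}
    - {"dx":0,"dy":0,"dz":0,"yaw":0,"fingers":0.55}
    - {"dx":0,"dy":0,"dz":0,"yaw":0,"fingers":0.55}
    - {"dx":0,"dy":0,"dz":0,"yaw":0,"fingers":0.55}

```text
clock: 11.4
position: [0.603, 0.0135, 0.0098]
tool_rot: [3.141, -0.0, 1.834]
force: [-2.2, 1.2, 8.5]
grip_width: 0.0387
finger_force: 5.3
```

Run:
```python
from workcell import grab_frame,readout;import cv2,numpy as np
F=[];M=[]
for i in range(10):
  s=grab_frame("side");o=readout.observe();F.append(o["force"]);M.append(o["moment"])
print(o["clock"],o["position"],np.mean(F,0),np.mean(M,0))
g=cv2.cvtColor(s,6);h=cv2.imread("pics/side11.png",0);d=cv2.absdiff(g,h);print("diff",d[180:215,280:330].max())
from h import *
# nose top edge (312..) at row 199.3; start row in side0
h0=cv2.imread("pics/side0.png",0);print(h0[180:196,307],h0[180:196,308]);print(g[186:208,307],g[186:208,308])
f=np.array([-.2605,.9655]);k=np.array([.6275,.014])
for r,z in((190,.058),(199.3,.052)):
  p=plane("side",(308.5,r),z);print(p,"reader x",-69-1000*((p[:2]-k)@f))
```

```text
11.9 [0.60301802 0.01349795 0.00976879] [-1.77200342  0.55552133  8.11494368] [ 0.14348132  0.14712995 -0.07415956]
diff 7
[161 162 162 163 162 162 163 163 163 144  98  62  66 103 127 130] [152 156 162 162 152 146 146 152 158 134  85  75  77  85 105 124]
[  9  14  53  97 114 114 113 114 113 113 114 112 113 105  82  69  73  80
  85  84  84  88] [  6  12  47  87 110 113 113 114 113 113 112 113 114 102  79  67  71  82
  86  87  85  89]
[ 0.59514289 -0.02558745  0.058     ] reader x -39.20734874546913
[ 0.591651   -0.00065713  0.052     ] reader x -64.18720488340456
```

```bash
python3 -c "
from workcell import workorder;print(workorder.job_done())"
```

```text
the job is handed in; nothing more can be done
None
```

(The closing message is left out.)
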